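# Set the slotted manifold bracket to its pointer and clamp it

## Task

Slide the steel manifold bracket along its slots until the black index line on its edge lines up with the tip of the pointed tab (not the square-ended one). Then, with it still lined up, tighten both T-bar clamps by turning them clockwise, seen from above, as far as they go, and leave the loose parts around the base where they are.

Things in the scene. Friction and masses are not known exactly. Their poses are not given: they have to be found in the camera images.
- base: Fixed aluminium mounting plate, 265 x 260 x 12 mm, on the table. Origin on the underside midway between the two clamp studs, at table height; the plate runs from x = -110 to +155 mm and y = -130 to +130 mm. The bracket slides along this frame's y axis; +x points away from the robot, z is up. Its yaw differs from run to run.
- flange_grip (a point): Grip point on the sliding steel bracket: middle of the upright flange, 70 mm above the table and 16 mm below the flange's top edge. The flange is 60 mm long along x, 14 mm thick along y (the sliding direction), with its top 86 mm above the table. Axes as the base.
- bracket (a joint): Slide of the bracket along the base's +y, m: -0.05 to 0.05, 0 when the flange is in line with the two studs; about 4 N friction, stays where left. Its slotted steel plate is 212 x 140 x 8 mm, top 20 mm above the table, with a slot along y on each side of the flange. Gussets and a small manifold block (tops at most 44 mm above the table) stand at the flange's foot.
- index (a point): Outer end of the black index line (3 mm wide, 25 mm long, along x) on the bracket plate's top at its far (+x) edge, 20 mm above the table. It is part of the bracket and in line with the middle of the flange: 112 mm along x from the flange's middle. Axes as the base.
- point_tip (a point): Tip of the pointed tab, the target: dark steel, 22 mm wide, pointing at the bracket, fixed on the far edge strip of the base, top 20 mm above the table. Axes as the base. The bracket is lined up when the index line has the same y as this tip in the base's frame. The tip lies 3 mm beyond the plate edge.
- square_end (a point): Middle of the square end of the other dark steel tab (22 mm wide, a transport position, not the target), fixed on the same strip. The tabs change places from run to run, so the target may lie to either side.
- clamp_near_grip (a point): T-bar clamp: a black bar 64 x 14 mm, 22 mm tall (45 to 67 mm above the table), on a steel hub in the slot nearer the robot (x = -78 mm in the base's frame). Its stud is fixed to the base; the bar only turns about its upright axis. Point on the turning axis half-way up the bar, 56 mm above the table; x lies along the bar and turns with it.
- clamp_far_grip (a point): T-bar clamp: a black bar 64 x 14 mm, 22 mm tall (45 to 67 mm above the table), on a steel hub in the slot farther from the robot (x = +78 mm in the base's frame). Its stud is fixed to the base; the bar only turns about its upright axis. Point on the turning axis half-way up the bar, 56 mm above the table; x lies along the bar and turns with it.
- clamp_near (a joint): Turn of the near clamp, rad: 0 to 0.15 at the start (loose, bar nearly along the slots), growing as it turns clockwise seen from above, to 1.2 at the stop (tight, bar square across the slots, along the base's x axis). Stiff: about 0.2 N m friction; stays where it is left.
- clamp_far (a joint): Turn of the far clamp, the same: 0 to 0.15 loose at the start, 1.2 at the tight stop, clockwise seen from above.
- end_cap_mid (a point): Bystander: loose round stepped steel end cap, 84 mm across, 45 mm tall, standing on the table beside the base; point at its centre, half-way up. Leave alone.
- valve_mid (a point): Bystander: loose steel valve, 90 x 36 mm body with a black handle, 60 mm tall, beside the base; point at its centre, 30 mm up. Leave alone.
- tray_mid (a point): Bystander: loose grey open tray, 130 x 90 x 30 mm, beside the base; point at its centre, half-way up. Leave alone.

How it is judged (in metres and radians):
On the way, in this order (a step that is already met when the one before it is completed fails the run):
1. the bracket's index line is at the pointed tab's tip, within 3 mm along the slots (y of index in the frame of point_tip between -0.003 and 0.003 m), for 0.2 s.
2. both clamps are turned clockwise to the stop (more than 1.08 of 1.2 rad), the bracket still lined up (all of step 1 and value of joint each of clamp_near, clamp_far above 1.08 rad), for 0.2 s.
At the end, for the whole second after the job is handed in: The index line is within 3 mm of the pointed tab's tip along the slots, both clamps are turned to more than 1.08 rad (stop at 1.2), and all is at rest and released (all of step 2 and velocity of joint clamp_near between -0.05 and 0.05 rad/s and velocity of joint clamp_far between -0.05 and 0.05 rad/s); the robot touches nothing.
It fails at once if a clamp is tightened (beyond 0.6 rad) while the bracket is more than 6 mm from the pointed tab (value of joint any of clamp_near, clamp_far above 0.6 rad and (y of index in the frame of point_tip above 0.006 m or y of index in the frame of point_tip below -0.006 m)).
It fails at once if a loose part beside the base is moved by more than 20 mm (distance of any of end_cap_mid, valve_mid, tray_mid from where it was at the start of the episode above 0.02 m).
It also fails if it takes over 51 s, if anything falls off the work surface, if the arm or the gripper's body presses on something with over 40 N, if the wrist force passes 120 N, or if a joint passes its speed limit or range.

## Robot

A 6-joint arm with a two-finger parallel gripper is mounted at the origin on the work surface. World frame = base frame: x ahead of the robot, y to its left, z up, the work surface at z = 0. Lengths are in mm, angles in degrees, forces in N, time in s.
With the tool pointing down it reaches from about 250 to 800 mm from the base axis. Payload 8.5 kg.
Tool frame: the origin (TCP) lies midway between the tips of the shut fingers; the grasp point (between the pads) lies 19 mm behind it (bot.tcp_to_grasp is the distance from the TCP to the grasp point, in mm); z points along the fingers, x is the direction in which the jaws open and shut, and the axes are right-handed (so a half turn about z gives the same grasp; the last joint's range is limited). The gripper opens to 85 mm and grips with 20 to 120 N. Pads are 22 mm wide; open, the fingers measure 114 mm over their backs; the gripper's body (76 mm by 85 mm) begins 54 mm behind the grasp point. The pads swing forward as they close: fully open they stand 13 mm farther back than shut.
Start: joints at [-72.078, 13.648, -0.773, 75.585, 0, 90], TCP at [161.54, -499.483, 231.276] pointing down, gripper open.
Joint ranges: [-152.45, 152.45], [-59.26, 108.67], [-65.41, 83.53], [-104.44, 129.93], [-82.83, 76.93], [-180, 180]. Speed limits (degrees/s): [127.2, 127.2, 159.86, 180, 180, 180].

## Interface

Orientations are given as [roll, pitch, yaw] about the fixed x, y, z axes, in that order (R = Rz(yaw) Ry(pitch) Rx(roll)).
In Python, from station import bot gives the robot as it stands. The module is installed in compiled form; this text tells all that it offers.
- The arm moves only by the shell command python3 -m inch 'ROWS'. ROWS is JSON, a list of rows, each an object of numbers: "x", "y", "z": the shift along the world's x, y, z in cm; "ax", "ay", "az": the turn, a rotation vector about the world's x, y, z in degrees; "jaw": the opening, from -1 (shut) to 1 (fully open), so that 0 is half open. A call has 1 to 8 rows; each row is the pose to reach, as a shift and turn from the pose measured when the call began; what a row does not reach only later rows make up. A row lasts 1/10 s, in which the tool goes at most 50 mm and 8.59 degrees, less where a joint would pass 70% of its speed; a pose out of reach is approached as far as the arm can. A call with a gripper value outside its range is refused whole. The fingers move at their own pace and stop on an object; the grip force is fixed at half the most. Time passes only in rows, so rows that repeat a pose let the fingers close. It gives the time, the measured TCP pose, the force and the opening at its end, in the units of the state.
- bot.sense(): the state, without advancing time (a new reading comes with each control period).
- bot.grab_frame(name): name is "side" or "top"; returns a dict with "pixels" (420x560x3 uint8, red, green, blue), "depth" (420x560 float32, mm along the optical axis (not along the pixel's ray), 0 where there is no reading), "mtx" (3x3 intrinsics, pixels), "k1" (the pictures are not rectified: a ray, as slopes to the right and down, at radius r is drawn at 1 + k1 r^2 times it, then the intrinsics apply), "origin" and "orientation" of the camera in the world. Camera axes: x right, y down, z forward; pixel columns grow to the right and rows downward; lengths in mm; the calibration is good to about 2 mm. A picture is of the moment at which its call begins.
- bot.sign_off(): hands the job in, once; it reports no verdict.
The state is a dict: "t": time; "qpos": joint angles; "qvel": joint speeds; "joint_efforts": joint torques, N m; "tool_pos": TCP position; "orientation": TCP orientation; "ft_force": force on the tool from outside, world axes, zero at the start; "wrist_torque": the same for the moment, N m; "opening": finger opening in mm.
Only numpy, scipy, OpenCV 4.12 (cv2) and the standard library are available. Lean on these libraries where they do the work, as an engineer would, in place of code of your own. Each camera call takes 0.05 s, during which the arm holds its last target.

## Working session

There is one attempt and no reset: what is moved stays moved. The work goes in short steps, Python scripts to look and compute and a shell command to move; the robot and the scene stay as the last step left them, time stands still between calls to the robot, and variables do not carry over. Pictures are saved under pics/ and viewed, and the job is handed in when it is done.

```bash
mkdir -p pics; cat > h.py <<'E'
import numpy as np, cv2
from station import bot
from scipy.spatial.transform import Rotation as R
def grab(n):
    return bot.grab_frame(n)
def rot(f):
    o=np.array(f["orientation"],float)
    return o if o.shape==(3,3) else R.from_euler('xyz',o,degrees=True).as_matrix()
def ray(f,u,v):
    K=np.array(f["mtx"]);d=np.array([(u-K[0,2])/K[0,0],(v-K[1,2])/K[1,1]]);s=d.copy()
    for _ in range(20): s=d/(1+f["k1"]*(s@s))
    return rot(f)@np.array([s[0],s[1],1.])
def onz(f,u,v,z):
    r=ray(f,u,v);o=np.array(f["origin"],float);return o+r*(z-o[2])/r[2]
def bydepth(f,u,v):
    return np.array(f["origin"],float)+ray(f,u,v)*f["depth"][int(v),int(u)]
def save(f,n): cv2.imwrite("pics/"+n,cv2.cvtColor(f["pixels"],cv2.COLOR_RGB2BGR))
def proj(f,p):
    c=rot(f).T@(np.array(p,float)-np.array(f["origin"],float));s=c[:2]/c[2];s=s*(1+f["k1"]*(s@s));K=np.array(f["mtx"])
    return K[0,0]*s[0]+K[0,2],K[1,1]*s[1]+K[1,2]
E
python3 - <<'E'
from h import *
import pickle
for n in("top","side"):
    f=grab(n);save(f,n+"0.png");pickle.dump(f,open(n+"0.pkl","wb"));print(n,f["origin"],f["orientation"],f["mtx"],f["k1"])
print(bot.sense(),bot.tcp_to_grasp)
E
```

```text
top [459.79114494  49.54240039 839.21486078] [-173.57399265   -1.12311383  -91.58278483] [[401.06714162   0.         278.42418092]
 [  0.         401.06714162 208.43598836]
 [  0.           0.           1.        ]] 0.04128827628230511
side [105.69168491 435.07699604 633.59729391] [-133.77767341    1.20911703 -131.55716174] [[458.26956927   0.         281.22511393]
 [  0.         458.26956927 208.07939318]
 [  0.           0.           1.        ]] -0.07586326107587069
{'t': 0.1, 'qpos': array([-7.20778111e+01,  1.36770709e+01, -8.11736035e-01,  7.55857750e+01,
        1.28893532e-03,  9.00014846e+01]), 'qvel': array([ 0.06923542, -0.10076956,  0.24199505, -0.04714703, -0.10283177,
        0.04611887]), 'joint_efforts': array([-1.11346784e-03, -5.39719927e+01,  3.46999240e+01,  1.34419420e-02,
       -8.09125618e-05,  1.16789556e-05]), 'tool_pos': array([ 161.44455989, -499.15850379,  230.74859356]), 'orientation': array([-1.79998713e+02,  7.45819446e-02, -7.20792957e+01]), 'ft_force': array([ 0.23474056, -0.1189257 , -0.29720754]), 'wrist_torque': array([0.01933127, 0.05868738, 0.00860978]), 'opening': 85.31747862673791} 18.700000000000003
```

View pics/top0.png

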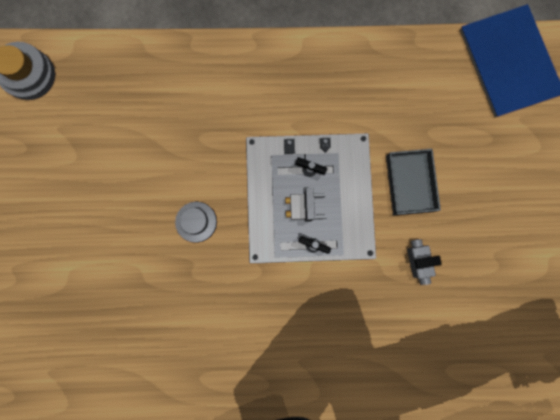

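View pics/side0.png

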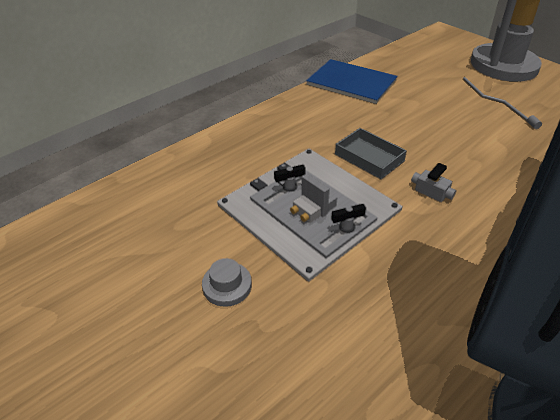

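```bash
python3 - <<'E'
from h import *
import pickle
f=pickle.load(open("top0.pkl","rb"))
im=cv2.cvtColor(f["pixels"],cv2.COLOR_RGB2BGR)[125:270,240:380]
cv2.imwrite("pics/c0.png",cv2.resize(im,None,fx=4.1,fy=4.1,interpolation=cv2.INTER_CUBIC))
f=pickle.load(open("side0.pkl","rb"))
im=cv2.cvtColor(f["pixels"],cv2.COLOR_RGB2BGR)[140:280,210:410]
cv2.imwrite("pics/c1.png",cv2.resize(im,None,fx=4,fy=4,interpolation=cv2.INTER_CUBIC))
E
```

```text
(no output)
```

View pics/c0.png

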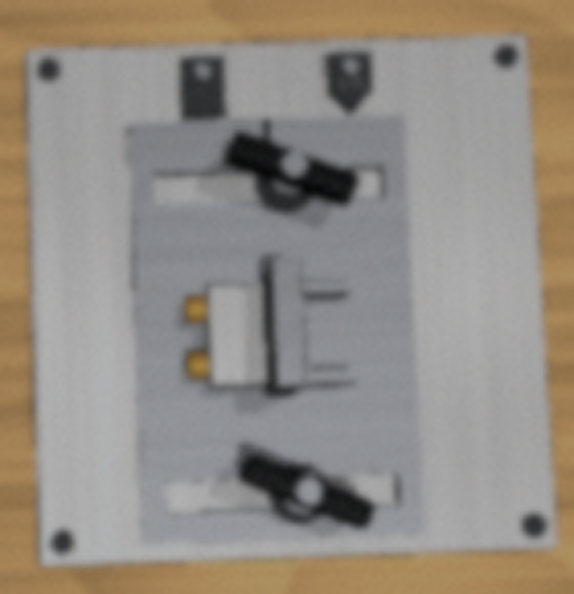

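View pics/c1.png

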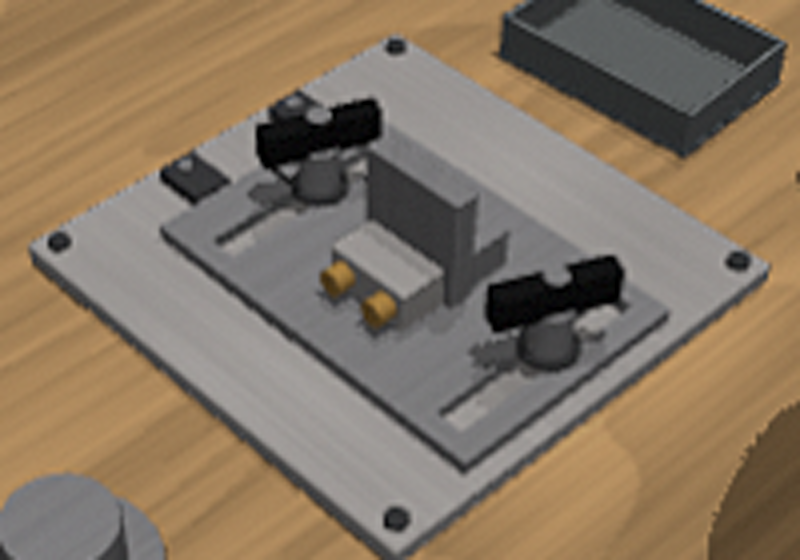

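```bash
python3 - <<'E'
from h import *
import pickle
f=pickle.load(open("top0.pkl","rb"))
P=lambda c,z:onz(f,240+(c[0]+.5)/4.1-.5,125+(c[1]+.5)/4.1-.5,z)[:2]
cs=[P(c,12) for c in[(28,52),(527,36),(555,547),(42,565)]]
fl,fr,nr,nl=cs
print(cs,[np.linalg.norm(cs[i]-cs[(i+1)%4]) for i in range(4)])
ex=(fl+fr-nl-nr);yaw=np.degrees(np.arctan2(ex[1],ex[0]));ey=(fl+nl-fr-nr);yaw2=np.degrees(np.arctan2(-ey[0],ey[1]))
print(yaw,yaw2)
y=np.radians((yaw+yaw2)/2);X=np.array([np.cos(y),np.sin(y)]);Y=np.array([-X[1],X[0]])
O=np.mean(cs,0)-22.5*X
print("O",O,np.degrees(y))
for n,c,z in[("tip",(349,112),20),("sq",(202,118),20),("idx",(267,122),20),("plateFL",(126,118),20),("plateFR",(405,117),20),("plNL",(141,545),20),("plNR",(424,538),20),("flFL",(272,256),86),("flFR",(303,256),86),("flNR",(300,384),86),("flNL",(272,386),86),("hubF",(294,163),70),("hubN",(310,489),70),
 ("Fa",(230,152),67),("Fb",(352,192),67),("Na",(243,470),67),("Nb",(369,514),67)]:
    p=P(c,z);d=p-O;print(n,p.round(1),"base",(d@X).round(1),(d@Y).round(1))
for n in("top","side"):
  g=pickle.load(open(n+"0.pkl","rb"))
  for p in [(0,0,),(-78,0),(78,0)]:
    q=O+p[0]*X; print(n,p,proj(g,(q[0],q[1],67)))
  for p in [(152,17),(-107,127),(-107,-127)]: pass
E
```

```text
[array([705.29740675,  94.08634169]), array([ 707.86806757, -164.12123882]), array([ 445.12445108, -164.43953622]), array([443.16627817,  92.07725413])] [np.float64(258.2203766721435), np.float64(262.7438092899966), np.float64(256.5242642966857), np.float64(262.13882772580723)]
0.2540576841873958 0.5041073987418779
O [552.86454336 -35.74815908] 0.3790825414646369
tip [668.  -69.2] base 114.9 -34.2
sq [666.6   5.9] base 114.0 40.9
idx [663.8 -27.2] base 111.0 7.9
plateFL [667.5  44.6] base 115.2 79.6
plateFR [664.7 -97.7] base 111.4 -62.7
plNL [451.7  42.6] base -100.6 79.1
plNR [451.4 -97.7] base -101.9 -61.2
flFL [583.8 -21.1] base 31.0 14.4
flFR [583.4 -35.5] base 30.6 0.0
flNR [523.9 -31.9] base -29.0 4.0
flNL [523.3 -19. ] base -29.5 17.0
hubF [631.1 -34.7] base 78.2 0.5
hubN [476.  -36.5] base -76.9 -0.2
Fa [637.8  -4.5] base 85.2 30.7
Fb [616.9 -62.3] base 63.9 -26.9
Na [485.7  -5.7] base -66.9 30.5
Nb [463.7 -64. ] base -89.4 -27.6
top (0, 0) (np.float64(313.1831490174746), np.float64(204.2139245968662))
top (-78, 0) (np.float64(314.97695513564855), np.float64(244.50037803925312))
top (78, 0) (np.float64(311.45668125580545), np.float64(164.80703908185274))
side (0, 0) (np.float64(317.30962461625074), np.float64(187.03430599676696))
side (-78, 0) (np.float64(348.3950716946797), np.float64(208.03056521030425))
side (78, 0) (np.float64(289.10697580223706), np.float64(168.0252537070518))
```

```bash
python3 -m inch '[{"x":39.1,"y":47.2,"z":0,"az":-17.5,"jaw":1},{"x":39.1,"y":47.2,"z":0,"az":-17.5,"jaw":0.2},{"x":39.1,"y":47.2,"z":0,"az":-17.5,"jaw":0.2},{"x":39.1,"y":47.2,"z":0,"az":-17.5,"jaw":0.2},{"x":39.1,"y":47.2,"z":0,"az":-17.5,"jaw":0.2},{"x":39.1,"y":47.2,"z":0,"az":-17.5,"jaw":0.2},{"x":39.1,"y":47.2,"z":0,"az":-17.5,"jaw":0.2},{"x":39.1,"y":47.2,"z":0,"az":-17.5,"jaw":0.2}]'
```

```text
schema error: expected keys x, y, z, ax, ay, az, jaw
```

```bash
python3 -m inch '[{"x":39.1,"y":47.2,"z":0,"ax":0,"ay":0,"az":-17.5,"jaw":0.2},{"x":39.1,"y":47.2,"z":0,"ax":0,"ay":0,"az":-17.5,"jaw":0.2},{"x":39.1,"y":47.2,"z":0,"ax":0,"ay":0,"az":-17.5,"jaw":0.2},{"x":39.1,"y":47.2,"z":0,"ax":0,"ay":0,"az":-17.5,"jaw":0.2},{"x":39.1,"y":47.2,"z":0,"ax":0,"ay":0,"az":-17.5,"jaw":0.2},{"x":39.1,"y":47.2,"z":0,"ax":0,"ay":0,"az":-17.5,"jaw":0.2},{"x":39.1,"y":47.2,"z":0,"ax":0,"ay":0,"az":-17.5,"jaw":0.2},{"x":39.1,"y":47.2,"z":0,"ax":0,"ay":0,"az":-17.5,"jaw":0.2}]'
```

```text
t: 0.9
tool_pos: [412.7, -195.3, 230.9]
orientation: [-180.0, 0.1, -89.6]
ft_force: [0.7, -0.3, 0.2]
opening: 51.2
```

```bash
python3 -m inch '[{"x":14.0,"y":16.8,"z":0,"ax":0,"ay":0,"az":0,"jaw":0.2},{"x":14.0,"y":16.8,"z":0,"ax":0,"ay":0,"az":0,"jaw":0.2},{"x":14.0,"y":16.8,"z":0,"ax":0,"ay":0,"az":0,"jaw":0.2},{"x":14.0,"y":16.8,"z":0,"ax":0,"ay":0,"az":0,"jaw":0.2},{"x":14.0,"y":16.8,"z":-5,"ax":0,"ay":0,"az":0,"jaw":0.2},{"x":14.0,"y":16.8,"z":-10,"ax":0,"ay":0,"az":0,"jaw":0.2},{"x":14.0,"y":16.8,"z":-12,"ax":0,"ay":0,"az":0,"jaw":0.2},{"x":14.0,"y":16.8,"z":-12,"ax":0,"ay":0,"az":0,"jaw":0.2}]'
python3 - <<'E'
from h import *
f=grab("side");save(f,"side1.png")
print(bot.sense()["tool_pos"])
E
```

```text
t: 1.7
tool_pos: [550.0, -26.8, 107.1]
orientation: [179.6, 0.1, -89.5]
ft_force: [-0.3, -0.2, 0.4]
opening: 51.3
[551.50441076 -27.13890781 109.63191382]
```

View pics/side1.png

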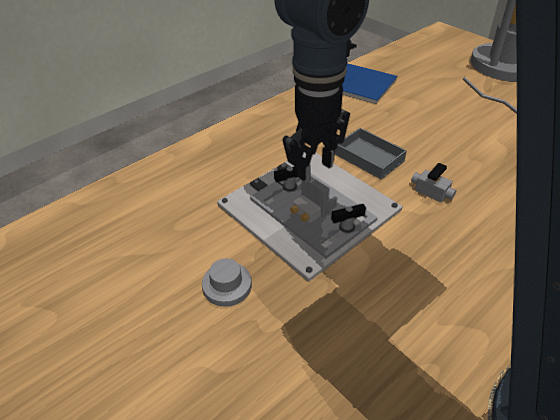

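The side view shows the open gripper centred over the flange around (315,165), with nothing disturbed. I'll descend and close on it.

```bash
python3 -m inch '[{"x":0.1,"y":0,"z":-3,"ax":0,"ay":0,"az":0,"jaw":0.2},{"x":0.1,"y":0,"z":-5.8,"ax":0,"ay":0,"az":0,"jaw":0.2},{"x":0.1,"y":0,"z":-5.8,"ax":0,"ay":0,"az":0,"jaw":0.2},{"x":0.1,"y":0,"z":-5.8,"ax":0,"ay":0,"az":0,"jaw":-0.4},{"x":0.1,"y":0,"z":-5.8,"ax":0,"ay":0,"az":0,"jaw":-1},{"x":0.1,"y":0,"z":-5.8,"ax":0,"ay":0,"az":0,"jaw":-1},{"x":0.1,"y":0,"z":-5.8,"ax":0,"ay":0,"az":0,"jaw":-1},{"x":0.1,"y":0,"z":-5.8,"ax":0,"ay":0,"az":0,"jaw":-1}]'
python3 - <<'E'
from h import *
s=bot.sense();print(s["tool_pos"],s["ft_force"],s["opening"])
f=grab("side");save(f,"side2.png")
E
```

```text
t: 2.55
tool_pos: [553.9, -27.4, 53.9]
orientation: [180.0, 0.0, -89.6]
ft_force: [-0.3, -1.5, 7.7]
opening: 12.9
[553.92308127 -27.44213677  53.90862307] [-0.32624635 -1.4855472   7.71232933] 12.89636558803376
```

```bash
python3 -m inch '[{"x":0,"y":-1,"z":0,"ax":0,"ay":0,"az":0,"jaw":-1},{"x":0,"y":-2,"z":0,"ax":0,"ay":0,"az":0,"jaw":-1},{"x":0,"y":-3,"z":0,"ax":0,"ay":0,"az":0,"jaw":-1},{"x":0.03,"y":-3.8,"z":0,"ax":0,"ay":0,"az":0,"jaw":-1},{"x":0.03,"y":-4.23,"z":0,"ax":0,"ay":0,"az":0,"jaw":-1},{"x":0.03,"y":-4.23,"z":0,"ax":0,"ay":0,"az":0,"jaw":-1},{"x":0.03,"y":-4.23,"z":0,"ax":0,"ay":0,"az":0,"jaw":-1},{"x":0.03,"y":-4.23,"z":0,"ax":0,"ay":0,"az":0,"jaw":-1}]'
python3 - <<'E'
from h import *
import pickle
f=grab("top");save(f,"top3.png");pickle.dump(f,open("top3.pkl","wb"))
im=cv2.cvtColor(f["pixels"],cv2.COLOR_RGB2BGR)[125:270,240:380]
cv2.imwrite("pics/c3.png",cv2.resize(im,None,fx=4.1,fy=4.1,interpolation=cv2.INTER_CUBIC))
E
```

```text
t: 3.4
tool_pos: [554.3, -70.1, 54.0]
orientation: [-180.0, -0.0, -89.6]
ft_force: [1.2, -3.7, -10.9]
opening: 13.1
```

View pics/c3.png

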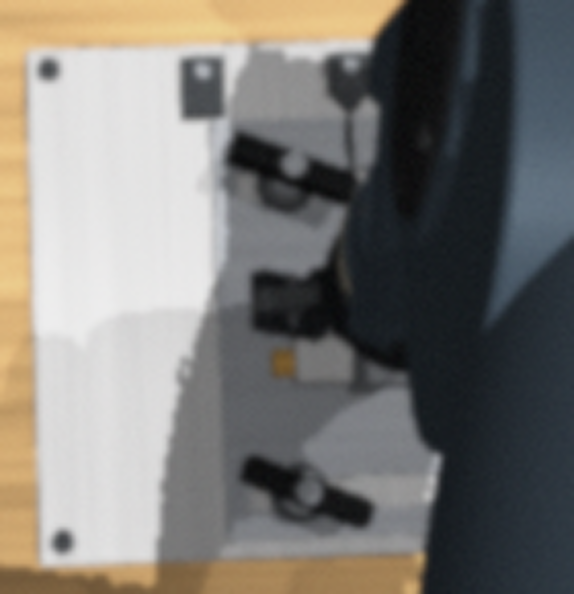

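```bash
python3 -m inch '[{"x":0,"y":0,"z":0,"ax":0,"ay":0,"az":0,"jaw":-0.1},{"x":0,"y":0,"z":0,"ax":0,"ay":0,"az":0,"jaw":-0.1},{"x":0,"y":0,"z":0,"ax":0,"ay":0,"az":0,"jaw":-0.1},{"x":0,"y":0,"z":2,"ax":0,"ay":0,"az":0,"jaw":-0.1},{"x":0,"y":0,"z":6,"ax":0,"ay":0,"az":0,"jaw":-0.1},{"x":-2,"y":0,"z":9,"ax":0,"ay":0,"az":8,"jaw":-0.1},{"x":-5,"y":2,"z":9,"ax":0,"ay":0,"az":16,"jaw":-0.1},{"x":-7.94,"y":3.38,"z":9,"ax":0,"ay":0,"az":24,"jaw":-0.1}]'
python3 -m inch '[{"x":0,"y":0,"z":0,"ax":0,"ay":0,"az":8,"jaw":-0.1},{"x":0,"y":0,"z":0,"ax":0,"ay":0,"az":16,"jaw":-0.1},{"x":0,"y":0,"z":0,"ax":0,"ay":0,"az":24,"jaw":-0.1},{"x":0,"y":0,"z":0,"ax":0,"ay":0,"az":32,"jaw":-0.1},{"x":0,"y":0,"z":0,"ax":0,"ay":0,"az":40,"jaw":-0.1},{"x":0,"y":0,"z":0,"ax":0,"ay":0,"az":44.8,"jaw":-0.1},{"x":0,"y":0,"z":0,"ax":0,"ay":0,"az":44.8,"jaw":-0.1}]'
python3 - <<'E'
from h import *
import pickle
s=bot.sense();print(s["tool_pos"],s["orientation"],s["opening"])
f=grab("top");save(f,"top4.png");pickle.dump(f,open("top4.pkl","wb"))
im=cv2.cvtColor(f["pixels"],cv2.COLOR_RGB2BGR)[135:175,270:370]
cv2.imwrite("pics/c4.png",cv2.resize(im,None,fx=8,fy=8,interpolation=cv2.INTER_CUBIC))
f=grab("side");save(f,"side4.png");pickle.dump(f,open("side4.pkl","wb"))
E
```

```text
t: 4.25
tool_pos: [474.9, -35.8, 145.4]
orientation: [-179.8, -0.1, -65.3]
ft_force: [-0.1, 0.6, -0.2]
opening: 38.6
t: 4.95
tool_pos: [475.1, -35.7, 145.9]
orientation: [-179.8, -0.1, -20.4]
ft_force: [0.5, 1.2, 0.0]
opening: 38.8
[475.08724833 -35.70013779 145.89130872] [-1.79815420e+02 -1.31833911e-01 -2.04139970e+01] 38.75799543446236
```

View pics/c4.png

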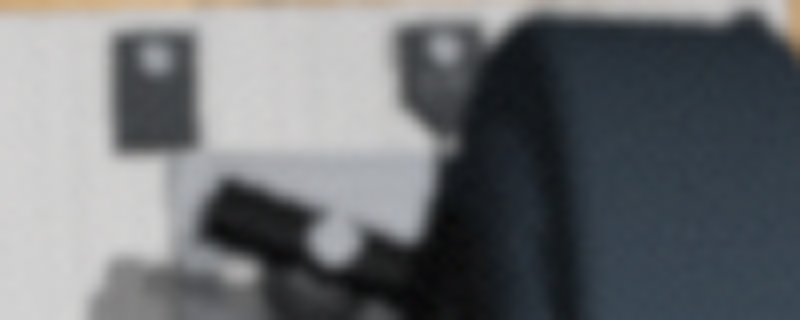

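View pics/side4.png

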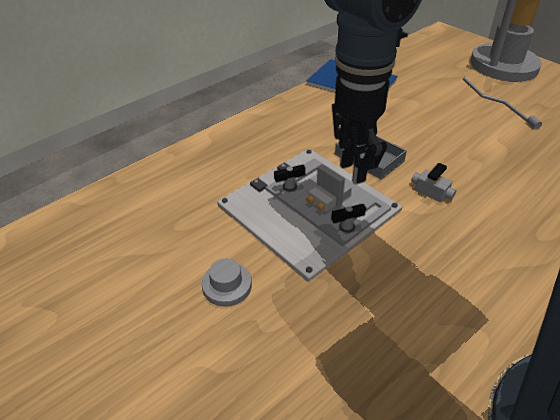

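View pics/top4.png

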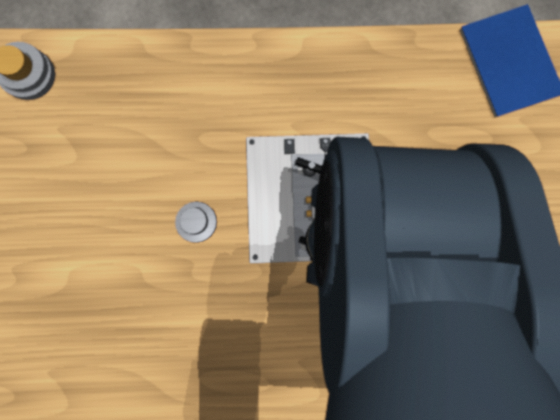

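```bash
python3 -m inch '[{"x":-10,"y":-35,"z":6,"ax":0,"ay":0,"az":0,"jaw":-0.1},{"x":-10,"y":-35,"z":6,"ax":0,"ay":0,"az":0,"jaw":-0.1},{"x":-10,"y":-35,"z":6,"ax":0,"ay":0,"az":0,"jaw":-0.1},{"x":-10,"y":-35,"z":6,"ax":0,"ay":0,"az":0,"jaw":-0.1},{"x":-10,"y":-35,"z":6,"ax":0,"ay":0,"az":0,"jaw":-0.1},{"x":-10,"y":-35,"z":6,"ax":0,"ay":0,"az":0,"jaw":-0.1},{"x":-10,"y":-35,"z":6,"ax":0,"ay":0,"az":0,"jaw":-0.1},{"x":-10,"y":-35,"z":6,"ax":0,"ay":0,"az":0,"jaw":-0.1}]'
python3 - <<'E'
from h import *
import pickle
f=grab("top");save(f,"top5.png");pickle.dump(f,open("top5.pkl","wb"))
F=[grab("top")["pixels"].astype(float) for _ in range(3)]+[f["pixels"].astype(float)]
im=cv2.cvtColor(np.mean(F,0).astype(np.uint8),cv2.COLOR_RGB2BGR)[125:270,240:380]
cv2.imwrite("pics/c5.png",cv2.resize(im,None,fx=4.1,fy=4.1,interpolation=cv2.INTER_CUBIC))
im=im[10:50,30:130]
cv2.imwrite("pics/c5b.png",cv2.resize(im,None,fx=8,fy=8,interpolation=cv2.INTER_CUBIC))
g=np.mean(F,0).mean(2)
for v in range(146,162): print(v,g[v,315:336].round().astype(int))
E
```

```text
t: 5.85
tool_pos: [373.9, -389.7, 206.5]
orientation: [-179.9, -0.2, -21.0]
ft_force: [-0.3, 0.6, -0.0]
opening: 38.5
146 [161 161 158 148 122  77  54  55  60  58  56  60  60  62  69 102 144 162
 164 165 164]
147 [162 161 159 150 126  83  56  51  54  54  53  52  56  63  84 119 151 163
 164 165 164]
148 [162 161 158 153 136 105  73  54  50  51  52  53  58  80 111 141 158 163
 165 165 164]
149 [162 161 159 156 150 134 107  75  54  49  51  54  73 108 139 156 163 165
 165 165 165]
150 [162 162 160 158 156 152 137 108  75  54  51  65  97 133 154 162 164 165
 165 166 165]
151 [162 161 160 158 158 158 153 138 109  76  67  89 122 148 159 162 164 165
 164 164 164]
152 [161 160 157 156 157 158 157 152 134 102  92 116 140 152 156 158 159 159
 159 160 159]
153 [154 153 152 150 149 150 151 149 136 109 105 127 142 148 148 150 150 150
 149 148 148]
154 [143 142 141 140 141 140 142 139 126 100  96 123 137 140 140 140 141 141
 140 139 139]
155 [136 137 136 136 137 135 136 134 120  90  86 118 133 136 136 137 137 137
 137 136 137]
156 [136 137 136 136 136 137 137 134 121  88  83 117 134 138 138 138 138 138
 138 138 139]
157 [138 138 138 137 137 138 138 136 121  88  84 118 135 138 138 138 138 138
 138 139 138]
158 [138 139 138 138 138 137 137 135 120  87  83 117 134 137 136 138 137 138
 138 138 137]
159 [136 136 136 136 136 136 135 135 120  88  81 112 132 137 138 138 138 138
 138 138 138]
160 [137 138 138 138 138 138 138 136 124  92  79 106 130 138 139 139 139 140
 140 140 140]
161 [133 136 138 138 139 139 139 138 126  98  81 105 131 139 140 140 139 140
 141 141 141]
```

View pics/c5.png

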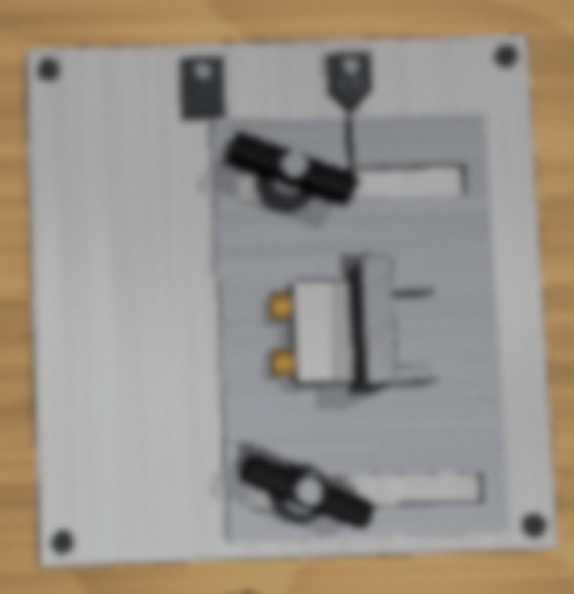

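View pics/c5b.png

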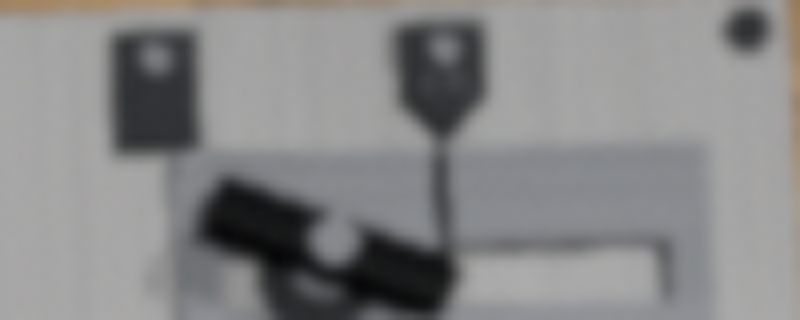

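Top view: the index line at column 324.5 meets the tip axis at 324.6, so the error is about 0.2 mm and step 1 is aligned. Next is the near clamp.

```bash
python3 -m inch '[{"x":10.1,"y":35.3,"z":-6,"ax":0,"ay":0,"az":0,"jaw":-0.1},{"x":10.1,"y":35.3,"z":-6,"ax":0,"ay":0,"az":0,"jaw":-0.1},{"x":10.1,"y":35.3,"z":-6,"ax":0,"ay":0,"az":0,"jaw":-0.1},{"x":10.1,"y":35.3,"z":-6,"ax":0,"ay":0,"az":0,"jaw":-0.1},{"x":10.1,"y":35.3,"z":-6,"ax":0,"ay":0,"az":0,"jaw":-0.1},{"x":10.1,"y":35.3,"z":-6,"ax":0,"ay":0,"az":0,"jaw":-0.1},{"x":10.1,"y":35.3,"z":-6,"ax":0,"ay":0,"az":0,"jaw":-0.1},{"x":10.1,"y":35.3,"z":-6,"ax":0,"ay":0,"az":0,"jaw":-0.1}]'
```

```text
t: 6.85
tool_pos: [475.2, -27.7, 144.9]
orientation: [-179.8, -0.0, -20.6]
ft_force: [-0.5, -0.4, 0.1]
opening: 38.2
```

```bash
python3 -m inch '[{"x":0,"y":-0.86,"z":0,"ax":0,"ay":0,"az":0,"jaw":-0.1},{"x":0,"y":-0.86,"z":-2,"ax":0,"ay":0,"az":0,"jaw":-0.1},{"x":0,"y":-0.86,"z":-4,"ax":0,"ay":0,"az":0,"jaw":-0.1},{"x":0,"y":-0.86,"z":-5,"ax":0,"ay":0,"az":0,"jaw":-0.1},{"x":0,"y":-0.86,"z":-5,"ax":0,"ay":0,"az":0,"jaw":-0.1}]'
python3 - <<'E'
from h import *
s=bot.sense();print(s["tool_pos"],s["orientation"],s["opening"])
f=grab("side");
im=cv2.cvtColor(f["pixels"],cv2.COLOR_RGB2BGR)[100:280,210:450]
cv2.imwrite("pics/s6.png",cv2.resize(im,None,fx=3.3,fy=3.3,interpolation=cv2.INTER_CUBIC))
print(bot.sense()["tool_pos"])
E
```

```text
t: 7.35
tool_pos: [473.9, -36.0, 94.0]
orientation: [-179.8, 0.1, -20.6]
ft_force: [-0.2, 0.4, 0.0]
opening: 38.7
[473.93169877 -36.00645829  93.97344434] [-1.79788137e+02  9.78841316e-02 -2.05508096e+01] 38.65823238625253
[474.63520763 -36.17211445  94.83697129]
```

View pics/s6.png

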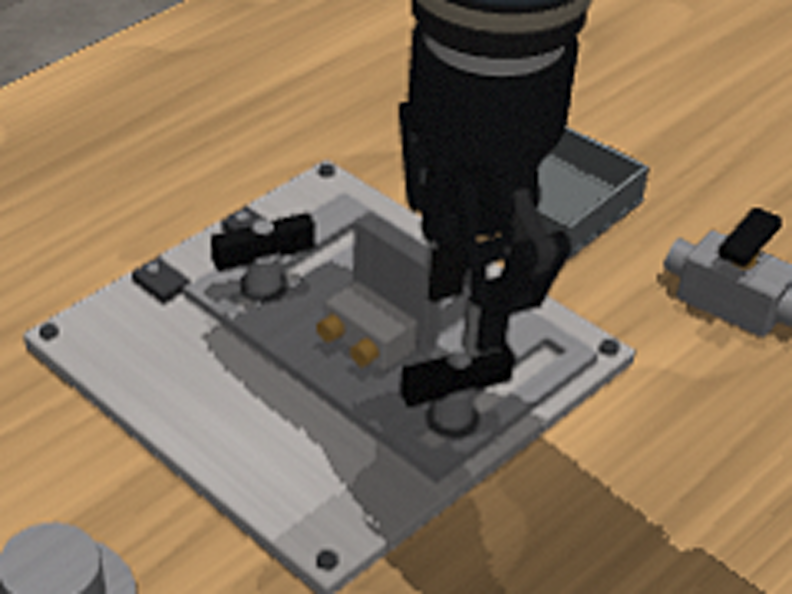

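```bash
python3 -m inch '[{"x":0,"y":0,"z":-2.5,"ax":0,"ay":0,"az":0,"jaw":-0.1},{"x":0,"y":0,"z":-5.2,"ax":0,"ay":0,"az":0,"jaw":-0.1},{"x":0,"y":0,"z":-5.2,"ax":0,"ay":0,"az":0,"jaw":-0.1},{"x":0,"y":0,"z":-5.2,"ax":0,"ay":0,"az":0,"jaw":-0.6},{"x":0,"y":0,"z":-5.2,"ax":0,"ay":0,"az":0,"jaw":-1},{"x":0,"y":0,"z":-5.2,"ax":0,"ay":0,"az":0,"jaw":-1},{"x":0,"y":0,"z":-5.2,"ax":0,"ay":0,"az":0,"jaw":-1}]'
```

```text
t: 8.1
tool_pos: [474.6, -36.1, 44.3]
orientation: [-179.7, -0.0, -20.6]
ft_force: [-5.4, 0.6, 7.1]
opening: 17.9
```

```bash
python3 -m inch '[{"x":0,"y":0,"z":0,"ax":0,"ay":0,"az":0,"jaw":-1},{"x":0,"y":0,"z":0,"ax":0,"ay":0,"az":0,"jaw":-1}]'
```

```text
t: 8.3
tool_pos: [474.5, -36.1, 44.5]
orientation: [-179.7, -0.0, -20.6]
ft_force: [-1.5, 0.6, -4.4]
opening: 17.9
```

```bash
python3 -m inch '[{"x":0.05,"y":0,"z":0,"ax":0,"ay":0,"az":-5,"jaw":-1},{"x":0.05,"y":0,"z":0,"ax":0,"ay":0,"az":-10,"jaw":-1},{"x":0.05,"y":0,"z":0,"ax":0,"ay":0,"az":-15,"jaw":-1},{"x":0.05,"y":0,"z":0,"ax":0,"ay":0,"az":-20,"jaw":-1},{"x":0.05,"y":0,"z":0,"ax":0,"ay":0,"az":-20,"jaw":-1}]'
python3 - <<'E'
from h import *
s=bot.sense();print(s["tool_pos"],s["ft_force"],s["wrist_torque"],s["opening"])
f=grab("side");
im=cv2.cvtColor(f["pixels"],cv2.COLOR_RGB2BGR)[140:260,290:450]
cv2.imwrite("pics/s7.png",cv2.resize(im,None,fx=5,fy=5,interpolation=cv2.INTER_CUBIC))
E
```

```text
t: 8.8
tool_pos: [474.8, -36.2, 44.5]
orientation: [-179.8, 0.0, -40.6]
ft_force: [-3.2, -0.5, -6.4]
opening: 17.6
[474.76863494 -36.18505265  44.47169474] [-3.22795541 -0.5194552  -6.39331086] [-0.07971931  0.39253405 -0.00041177] 17.580062779997526
```

View pics/s7.png

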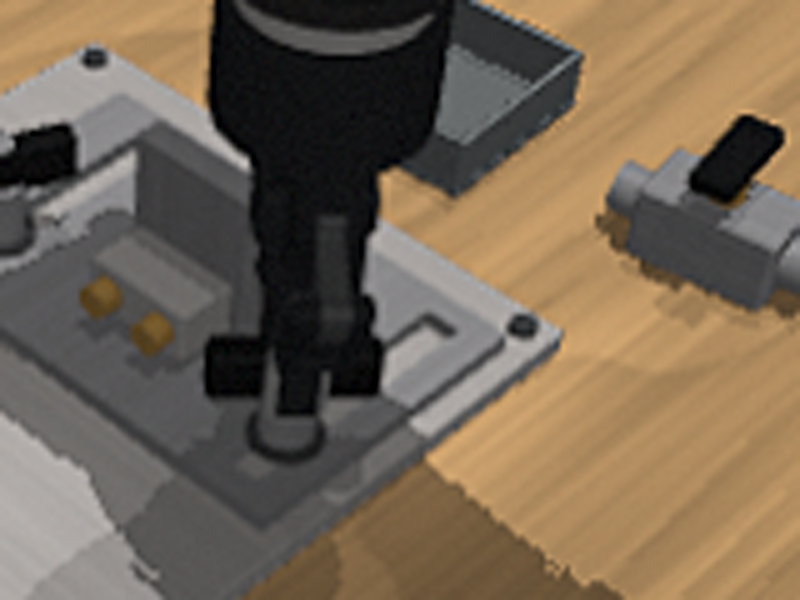

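```bash
python3 -m inch '[{"x":0,"y":0,"z":0,"ax":0,"ay":0,"az":-7,"jaw":-1},{"x":0,"y":0,"z":0,"ax":0,"ay":0,"az":-14,"jaw":-1},{"x":0,"y":0,"z":0,"ax":0,"ay":0,"az":-21,"jaw":-1},{"x":0,"y":0,"z":0,"ax":0,"ay":0,"az":-28,"jaw":-1},{"x":0,"y":0,"z":0,"ax":0,"ay":0,"az":-35,"jaw":-1},{"x":0,"y":0,"z":0,"ax":0,"ay":0,"az":-42,"jaw":-1},{"x":0,"y":0,"z":0,"ax":0,"ay":0,"az":-48,"jaw":-1},{"x":0,"y":0,"z":0,"ax":0,"ay":0,"az":-48,"jaw":-1}]'
python3 - <<'E'
from h import *
s=bot.sense();print(s["tool_pos"],s["ft_force"],s["wrist_torque"],s["opening"])
f=grab("side");
im=cv2.cvtColor(f["pixels"],cv2.COLOR_RGB2BGR)[140:260,290:450]
cv2.imwrite("pics/s8.png",cv2.resize(im,None,fx=5,fy=5,interpolation=cv2.INTER_CUBIC))
E
```

```text
t: 9.65
tool_pos: [475.0, -36.6, 44.5]
orientation: [-179.8, -0.1, -88.4]
ft_force: [-0.2, -3.5, -8.3]
opening: 17.8
[474.98172187 -36.6306624   44.48794643] [-0.17392205 -3.51913631 -8.334237  ] [-0.76137561  0.10796266  0.22512093] 17.800338306918775
```

View pics/s8.png

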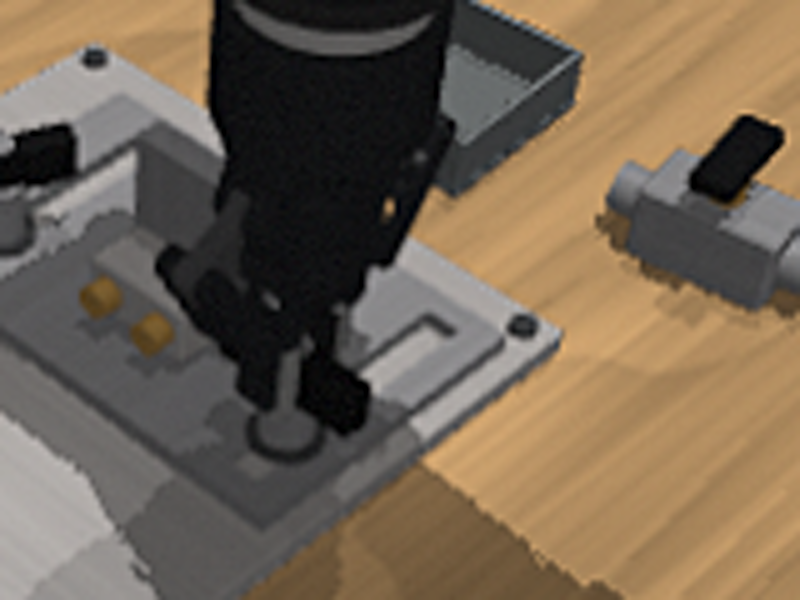

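```bash
python3 -m inch '[{"x":0,"y":0,"z":0,"ax":0,"ay":0,"az":-3,"jaw":-1},{"x":0,"y":0,"z":0,"ax":0,"ay":0,"az":-5,"jaw":-1},{"x":0,"y":0,"z":0,"ax":0,"ay":0,"az":-5,"jaw":-1}]'
python3 - <<'E'
from h import *
s=bot.sense();print(s["orientation"],s["ft_force"],s["wrist_torque"],s["opening"])
E
```

```text
t: 10.0
tool_pos: [475.0, -36.7, 44.5]
orientation: [-179.8, -0.1, -93.0]
ft_force: [-1.0, -2.6, -8.1]
opening: 17.6
[-1.79761137e+02 -7.01768369e-02 -9.29956228e+01] [-1.04104541 -2.64867472 -8.10704708] [-0.60404356  0.19504588  0.86452341] 17.56448325966275
```

```bash
python3 -m inch '[{"x":0,"y":0,"z":0,"ax":0,"ay":0,"az":3,"jaw":-0.1},{"x":0,"y":0,"z":0,"ax":0,"ay":0,"az":3,"jaw":-0.1},{"x":0,"y":0,"z":0,"ax":0,"ay":0,"az":3,"jaw":-0.1},{"x":0,"y":0,"z":3,"ax":0,"ay":0,"az":3,"jaw":-0.1},{"x":0,"y":0,"z":7,"ax":0,"ay":0,"az":3,"jaw":-0.1},{"x":0,"y":0,"z":10,"ax":0,"ay":0,"az":8,"jaw":-0.1},{"x":5,"y":0.15,"z":10,"ax":0,"ay":0,"az":16,"jaw":-0.1},{"x":9,"y":0.15,"z":10,"ax":0,"ay":0,"az":24,"jaw":-0.1}]'
python3 -m inch '[{"x":3,"y":0,"z":0,"ax":0,"ay":0,"az":8,"jaw":-0.1},{"x":6,"y":0,"z":0,"ax":0,"ay":0,"az":16,"jaw":-0.1},{"x":6.6,"y":0,"z":0,"ax":0,"ay":0,"az":24,"jaw":-0.1},{"x":6.6,"y":0,"z":0,"ax":0,"ay":0,"az":32,"jaw":-0.1},{"x":6.6,"y":0,"z":0,"ax":0,"ay":0,"az":40,"jaw":-0.1},{"x":6.6,"y":0,"z":0,"ax":0,"ay":0,"az":48,"jaw":-0.1},{"x":6.6,"y":0,"z":0,"ax":0,"ay":0,"az":48,"jaw":-0.1},{"x":6.6,"y":0,"z":0,"ax":0,"ay":0,"az":48,"jaw":-0.1}]'
python3 - <<'E'
from h import *
f=grab("side");
im=cv2.cvtColor(f["pixels"],cv2.COLOR_RGB2BGR)[100:280,210:450]
cv2.imwrite("pics/s9.png",cv2.resize(im,None,fx=3.3,fy=3.3,interpolation=cv2.INTER_CUBIC))
print(bot.sense()["tool_pos"],bot.sense()["orientation"])
E
```

```text
t: 10.8
tool_pos: [567.8, -35.1, 147.2]
orientation: [-179.5, -0.2, -68.7]
ft_force: [0.9, -0.6, 0.0]
opening: 38.3
t: 11.6
tool_pos: [633.9, -35.0, 147.4]
orientation: [-179.4, -0.2, -20.9]
ft_force: [0.3, -0.2, 0.3]
opening: 38.2
[633.89726146 -35.02127997 147.34274976] [-179.44473586   -0.20687903  -20.89893084]
```

View pics/s9.png

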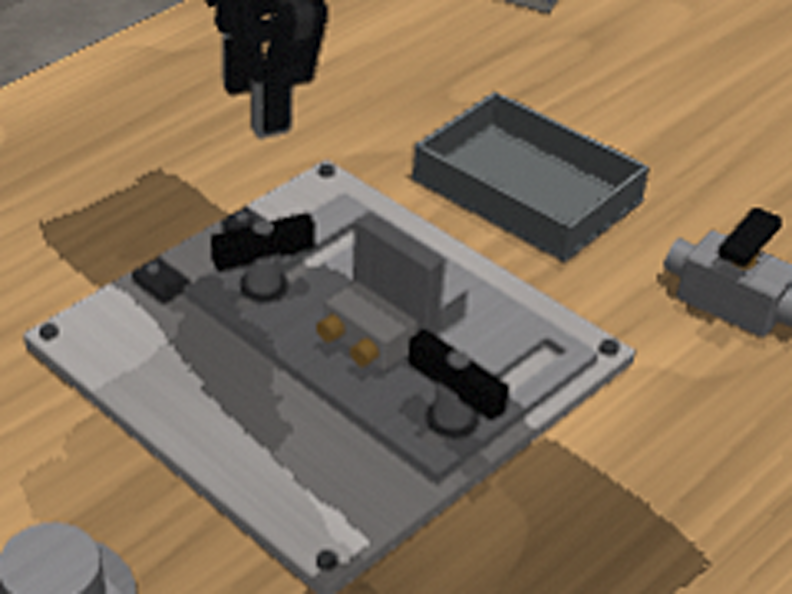

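```bash
python3 -m inch '[{"x":-0.3,"y":0,"z":-3,"ax":0,"ay":0,"az":0.8,"jaw":-0.1},{"x":-0.3,"y":0,"z":-6,"ax":0,"ay":0,"az":0.8,"jaw":-0.1},{"x":-0.3,"y":0,"z":-9,"ax":0,"ay":0,"az":0.8,"jaw":-0.1},{"x":-0.3,"y":0,"z":-10.3,"ax":0,"ay":0,"az":0.8,"jaw":-0.1},{"x":-0.3,"y":0,"z":-10.3,"ax":0,"ay":0,"az":0.8,"jaw":-0.1},{"x":-0.3,"y":0,"z":-10.3,"ax":0,"ay":0,"az":0.8,"jaw":-0.6},{"x":-0.3,"y":0,"z":-10.3,"ax":0,"ay":0,"az":0.8,"jaw":-1},{"x":-0.3,"y":0,"z":-10.3,"ax":0,"ay":0,"az":0.8,"jaw":-1}]'
python3 -m inch '[{"x":0,"y":0,"z":0,"ax":0,"ay":0,"az":0,"jaw":-1},{"x":0,"y":0,"z":0,"ax":0,"ay":0,"az":0,"jaw":-1}]'
```

```text
t: 12.45
tool_pos: [630.7, -34.7, 45.9]
orientation: [-179.4, -0.2, -20.1]
ft_force: [-5.0, 1.8, 3.7]
opening: 17.2
t: 12.65
tool_pos: [630.6, -34.7, 46.1]
orientation: [-179.4, -0.2, -20.1]
ft_force: [-2.3, 0.4, -6.4]
opening: 17.3
```

```bash
python3 -m inch '[{"x":0,"y":0,"z":0,"ax":0,"ay":0,"az":-6,"jaw":-1},{"x":0,"y":0,"z":0,"ax":0,"ay":0,"az":-13,"jaw":-1},{"x":0,"y":0,"z":0,"ax":0,"ay":0,"az":-20,"jaw":-1},{"x":0,"y":0,"z":0,"ax":0,"ay":0,"az":-27,"jaw":-1},{"x":0,"y":0,"z":0,"ax":0,"ay":0,"az":-34,"jaw":-1},{"x":0,"y":0,"z":0,"ax":0,"ay":0,"az":-40,"jaw":-1},{"x":0,"y":0,"z":0,"ax":0,"ay":0,"az":-40,"jaw":-1}]'
python3 -m inch '[{"x":0,"y":0,"z":0,"ax":0,"ay":0,"az":-6,"jaw":-1},{"x":0,"y":0,"z":0,"ax":0,"ay":0,"az":-12,"jaw":-1},{"x":0,"y":0,"z":0,"ax":0,"ay":0,"az":-18,"jaw":-1},{"x":0,"y":0,"z":0,"ax":0,"ay":0,"az":-24,"jaw":-1},{"x":0,"y":0,"z":0,"ax":0,"ay":0,"az":-29,"jaw":-1},{"x":0,"y":0,"z":0,"ax":0,"ay":0,"az":-33,"jaw":-1},{"x":0,"y":0,"z":0,"ax":0,"ay":0,"az":-33,"jaw":-1}]'
python3 - <<'E'
from h import *
s=bot.sense();print(s["orientation"],s["ft_force"],s["wrist_torque"],s["opening"])
E
```

```text
t: 13.35
tool_pos: [631.0, -35.0, 46.1]
orientation: [-179.4, -0.2, -60.2]
ft_force: [1.5, -1.0, -8.2]
opening: 17.1
t: 14.05
tool_pos: [631.1, -35.6, 46.1]
orientation: [-179.4, -0.2, -92.9]
ft_force: [0.5, 3.0, -7.9]
opening: 17.5
[-1.79396320e+02 -1.51745457e-01 -9.28801891e+01] [ 0.45915667  2.97691027 -7.88073679] [ 0.55915771 -0.1249913   0.60616134] 17.45431386628518
```

Torque has risen at the stop. I'll release, lift and move clear to check.

```bash
python3 -m inch '[{"x":0,"y":0,"z":0,"ax":0,"ay":0,"az":3,"jaw":-0.1},{"x":0,"y":0,"z":0,"ax":0,"ay":0,"az":3,"jaw":-0.1},{"x":0,"y":0,"z":0,"ax":0,"ay":0,"az":3,"jaw":-0.1},{"x":0,"y":0,"z":3,"ax":0,"ay":0,"az":3,"jaw":-0.1},{"x":0,"y":0,"z":7,"ax":0,"ay":0,"az":3,"jaw":-0.1},{"x":0,"y":0,"z":11,"ax":0,"ay":0,"az":3,"jaw":-0.1},{"x":-4,"y":-3,"z":14,"ax":0,"ay":0,"az":3,"jaw":-0.1},{"x":-8,"y":-6,"z":14,"ax":0,"ay":0,"az":3,"jaw":-0.1}]'
python3 -m inch '[{"x":-15,"y":-32,"z":2,"ax":0,"ay":0,"az":0,"jaw":-0.1},{"x":-15,"y":-32,"z":2,"ax":0,"ay":0,"az":0,"jaw":-0.1},{"x":-15,"y":-32,"z":2,"ax":0,"ay":0,"az":0,"jaw":-0.1},{"x":-15,"y":-32,"z":2,"ax":0,"ay":0,"az":0,"jaw":-0.1},{"x":-15,"y":-32,"z":2,"ax":0,"ay":0,"az":0,"jaw":-0.1},{"x":-15,"y":-32,"z":2,"ax":0,"ay":0,"az":0,"jaw":-0.1},{"x":-15,"y":-32,"z":2,"ax":0,"ay":0,"az":0,"jaw":-0.1},{"x":-15,"y":-32,"z":2,"ax":0,"ay":0,"az":0,"jaw":-0.1}]'
python3 - <<'E'
from h import *
f=grab("top");save(f,"top10.png")
F=[grab("top")["pixels"].astype(float) for _ in range(3)]+[f["pixels"].astype(float)]
im=cv2.cvtColor(np.mean(F,0).astype(np.uint8),cv2.COLOR_RGB2BGR)[125:270,240:380]
cv2.imwrite("pics/c10.png",cv2.resize(im,None,fx=4.1,fy=4.1,interpolation=cv2.INTER_CUBIC))
g=np.mean(F,0).mean(2)
for v in range(146,162): print(v,g[v,317:333].round().astype(int))
E
```

```text
t: 14.85
tool_pos: [559.1, -91.6, 189.5]
orientation: [-179.0, -0.2, -89.8]
ft_force: [-0.2, -1.3, -0.1]
opening: 38.4
t: 15.65
tool_pos: [406.9, -416.6, 210.3]
orientation: [-178.9, -0.4, -90.1]
ft_force: [-0.2, 0.1, 0.4]
opening: 38.1
146 [160 150 123  79  54  56  59  58  57  59  62  62  69 103 146 162]
147 [159 151 126  84  55  53  54  55  54  53  56  64  84 119 151 163]
148 [160 154 137 105  73  54  50  52  52  52  59  81 112 142 159 164]
149 [160 157 150 135 108  74  54  49  50  55  74 109 140 158 165 166]
150 [161 159 158 154 137 109  74  54  52  65  98 134 154 162 166 165]
151 [161 160 159 159 154 138 109  76  67  90 123 149 160 163 164 165]
152 [159 156 157 158 158 153 134 103  92 118 140 152 157 158 160 161]
153 [152 151 150 152 152 150 138 111 106 128 143 148 150 150 150 150]
154 [142 141 141 142 142 141 128 102  97 123 138 141 141 142 141 142]
155 [137 136 136 137 137 134 121  91  87 118 134 138 137 137 137 137]
156 [137 138 138 137 137 135 121  88  84 118 135 138 138 139 139 138]
157 [139 138 139 138 139 136 122  88  84 118 137 139 139 139 139 140]
158 [138 138 139 138 138 136 121  87  83 117 136 138 138 138 138 138]
159 [138 138 137 138 137 136 121  89  81 113 133 137 138 138 139 138]
160 [138 139 139 139 139 137 124  94  80 108 132 139 140 140 141 140]
161 [139 139 140 141 141 138 127  99  81 106 131 139 141 142 142 141]
```

View pics/c10.png

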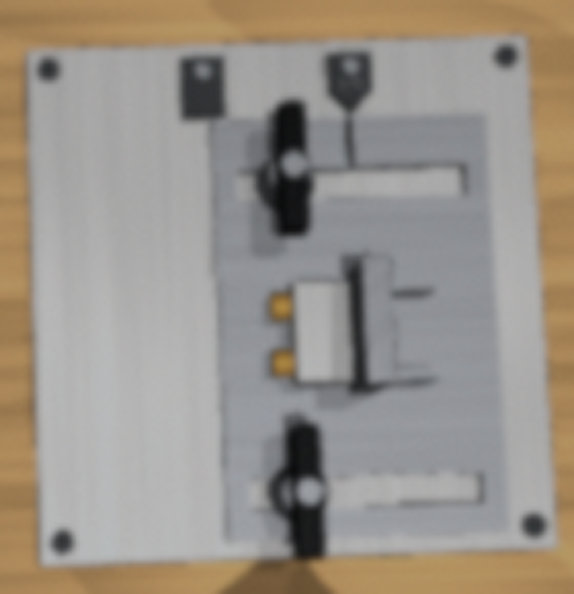

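View pics/top10.png

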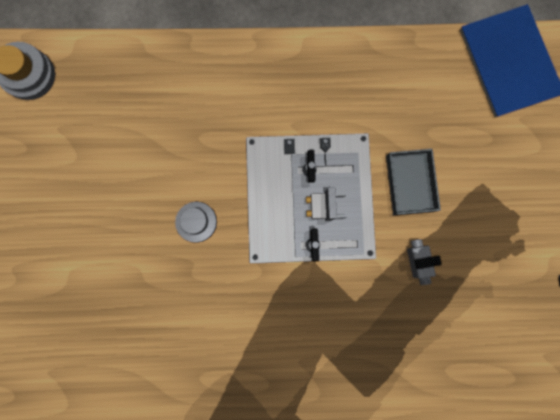

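```bash
python3 - <<'E'
from h import *
f=grab("top");g=f["pixels"].max(2)
for n,(r0,r1,c0,c1) in {"far":(146,186,300,320),"near":(225,263,304,325)}.items():
    m=(g[r0:r1,c0:c1]<45).astype(np.uint8)
    k,l,st,_=cv2.connectedComponentsWithStats(m);i=1+st[1:,4].argmax()
    v,u=np.nonzero(l==i)
    P=np.array([onz(f,a+c0,b+r0,67)[:2] for a,b in zip(u,v)])
    vx,vy=cv2.fitLine(P.astype(np.float32),cv2.DIST_HUBER,0,.01,.01)[:2].ravel()
    print(n,len(u),P.mean(0),np.ptp(P,0),"angle vs base x",np.degrees(np.arctan(vy/vx))-0.38)
s=bot.sense();print(s["qvel"].round(2),s["ft_force"])
E
```

```text
far 105 [612.004828   -32.02637911] [28.02342408 17.87577359] angle vs base x 7.205343
near 86 [492.83082638 -32.82686989] [23.06090528 16.21083135] angle vs base x -15.9499655
[ 0.74 -0.11 -0.1  -0.02 -0.05 -0.18] [ 0.16631848 -0.35029655  0.48748134]
```

```bash
python3 - <<'E'
from h import *
f=grab("top")
for n,(r0,r1,c0,c1) in {"far":(140,190,296,324),"near":(222,268,298,330)}.items():
    P=np.array([bydepth(f,u,v) for v in range(r0,r1) for u in range(c0,c1)])
    Q=P[(P[:,2]>60)&(P[:,2]<74)]
    (c,s,a)=cv2.minAreaRect(Q[:,:2].astype(np.float32))
    vx,vy=cv2.fitLine(Q[:,:2].astype(np.float32),cv2.DIST_L2,0,.01,.01)[:2].ravel()
    print(n,len(Q),np.median(Q[:,2]),c,s,a,"fit vs base x",np.degrees(np.arctan(vy/vx))-0.38)
E
```

```text
far 237 67.61947995350226 (629.5925903320312, -34.727718353271484) (61.49114227294922, 14.310687065124512) 0.12258175760507584 fit vs base x 0.28895408
near 248 67.41476578899648 (475.1590270996094, -36.029335021972656) (63.59718704223633, 14.177517890930176) 0.5199871063232422 fit vs base x -0.0033026636
```

Both bars lie within 0.3° of the base's x axis, and their measured sizes match the given ones. The alignment hasn't changed and the arm is clear, so I'm handing in.

```bash
python3 - <<'E'
from station import bot
print(bot.sense()["t"]);print(bot.sign_off())
E
```

```text
15.95
the job is handed in; nothing more can be done
None
```

I slid the bracket about 42 mm toward the base's −y side, until its index line met the pointed tab. Then I turned the near and far clamps clockwise to their stops, moved the arm clear and handed in at about 16 s of the 51 s allowed.

**Alignment:** in the last top view the index line sits about 0.1 px (0.2 mm) from the pointed tab's axis. It had not shifted since before the clamps were tightened.

**Clamps:** a depth fit puts both bars within 0.3° of the base's x axis, which is the tight stop. The wrist torque also rose to between 0.6 and 0.9 N m at the end of each turn.

**Loose parts:** the end cap, valve and tray look unmoved in the pictures. I did not measure their positions.

**Checks that disagreed:**
- A first bar-angle check by colour mask gave 7° for the far bar and −16° for the near one. It had picked up only half of each bar, so I replaced it with the depth fit.
- The jaws stopped at about 17.5 mm on the 14 mm bars, probably on the hub. The bars still turned with the gripper.

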